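# Close the pump strainer and take a bearing reading

## Task

Tighten the three black wing knobs on the pump's strainer lid clockwise until each is fully home against its stop. Then take the orange bearing probe from its holder and press it gently, square to the face, on the yellow measuring spot of the bearing bracket until its sprung tip is about half pushed in, and finish while holding it there, still in the gripper. Leave the other things on the bench where they are.

Things in the scene. Friction and masses are not known exactly. Their poses are not given: they have to be found in the camera images.
- knob_a_grip (a point): black wing knob on the lid, the one nearest the robot: bar 50 x 15 mm, from 8 to 32 mm above the lid, on a round foot 27 mm across. This point: on its axis, 24 mm above the lid (about 174 mm above the bench). Grip here across the 15 mm width, along the point's y; the bar runs along x; z is up; turns with the knob. The lid is free for fingertips to 20 mm below this point.
- knob_a (a joint): turn of that knob in rad: it grows as the knob is tightened, clockwise seen from above, and the hard end stop (fully home) is at 1.40; it starts slack, between 0.1 and 0.6. It stays where it is left; turning it takes about 0.12 N m.
- knob_b_grip (a point): black wing knob on the lid, the far one on the motor's side: bar 50 x 15 mm, from 8 to 32 mm above the lid, on a round foot 27 mm across. This point: on its axis, 24 mm above the lid (about 174 mm above the bench). Grip here across the 15 mm width, along the point's y; the bar runs along x; z is up; turns with the knob. The lid is free for fingertips to 20 mm below this point.
- knob_b (a joint): turn of that knob in rad: it grows as the knob is tightened, clockwise seen from above, and the hard end stop (fully home) is at 1.40; it starts slack, between 0.1 and 0.6. It stays where it is left; turning it takes about 0.12 N m.
- knob_c_grip (a point): black wing knob on the lid, the far one on the suction side, away from the motor: bar 50 x 15 mm, from 8 to 32 mm above the lid, on a round foot 27 mm across. This point: on its axis, 24 mm above the lid (about 174 mm above the bench). Grip here across the 15 mm width, along the point's y; the bar runs along x; z is up; turns with the knob. The lid is free for fingertips to 20 mm below this point.
- knob_c (a joint): turn of that knob in rad: it grows as the knob is tightened, clockwise seen from above, and the hard end stop (fully home) is at 1.40; it starts slack, between 0.1 and 0.6. It stays where it is left; turning it takes about 0.12 N m.
- pump: blue pump set, grey motor, fixed. Origin: on the bench under the shaft; z up, y along the shaft from strainer pot to motor, x away from the robot. Pot with aluminium lid (172 mm across, top at 150 mm) at y = -140 mm, knobs on a 72 mm radius; bearing bracket y = 5 to 104 mm; motor y = 155 to 392 mm. Knob tops (182 mm) are the highest parts. The red disc on the motor is another point, not wanted.
- spot: measuring spot: a yellow disc 20 mm across on a bright steel boss 32 mm across, on the bearing bracket, facing up but leaning 20 degrees off vertical towards the robot's side of the pump (its -x). Origin: centre of the disc's face, about 136 mm above the bench; its z axis is square to the face, pointing out. Rigid.
- holder: bench holder 72 mm square, fixed to the bench; a plate 70 mm above the bench with an 18 mm hole in which the probe stands. Origin: centre of its underside. It stands in one of three places, on the right or in front of the motor.
- probe: bearing probe, 0.14 to 0.21 kg, upright, nose down in the holder: orange body 30 mm (x) by 22 mm (y) by 100 mm tall, below it a 14 mm rubber sleeve 36 mm long. Origin: centre of the orange body's underside, on the holder's plate; z points away from the tip. Grip across the 22 mm (y) 55 to 65 mm above the origin; lift straight up 50 mm or more to clear. 2 mm loose in the hole.
- probe_point (a point): the free end of the probe's 7 mm steel tip, on the probe's z axis, 45 mm below probe's origin when not pressed (9 mm beyond the rubber sleeve).
- probe_tip (a joint): how far the sprung tip is pushed into the probe, in m: 0 free, 0.008 at its stop. It starts to move at 2 N and needs 500 N/m more: 4 N when half in (0.004), 6 N at the stop.
- oiler: red oil can, 68 mm across, 135 mm tall with its spout; origin at the centre of its underside; leave alone. It shares the three places with the holder and the grease tin.
- grease_tin: green tin, 72 mm across, 75 mm tall; origin at the centre of its underside; leave alone.
- mug: white mug, 80 mm across, 90 mm tall; origin at the centre of its underside; leave alone.
- spanner: steel spanner lying flat on the bench at the right; origin at its middle, on the bench; leave alone.
- meter: black hand-held read-out, 170 by 85 by 32 mm, lying on the bench; origin at the centre of its underside; leave alone.
- tape: roll of black tape, 96 mm across, 24 mm high; origin at the centre of its underside; leave alone.
There are look-alikes about, which are no part of the job. What is shaped like the probe but turquoise is not meant.

How it is judged:
By the outcome, as a careful person would: the job done as asked, in the order asked, and still so for the second after the job is handed in, while the arm keeps its last pose, push and grip.
It also fails if it takes over 72 s, if anything falls off the work surface, if the arm or the gripper's body presses on something with over 40 N, if the wrist force passes 120 N, or if a joint passes its speed limit or range.

## Robot

A 7-joint arm with a two-finger parallel gripper is mounted at the origin on the work surface. World frame = base frame: x ahead of the robot, y to its left, z up, the work surface at z = 0. Lengths are in mm, angles in rad, forces in N, time in s.
With the tool pointing down it reaches from about 425 to 800 mm from the base axis. Payload 8.3 kg.
Tool frame: the origin (TCP) lies at the very end of the fingers, on their centre line; the grasp point (between the pads) lies arm.grip_point_offset behind it (arm.grip_point_offset is the distance from the TCP to the grasp point, in mm); z points along the fingers, y is the line along which they close (so a half turn about z gives the same grasp; the last joint's range is limited). The gripper opens to 85 mm and grips with 20 to 120 N. Pads are 22 mm wide; open, the fingers measure 114 mm over their backs; the gripper's body (76 mm by 85 mm) begins 54 mm behind the grasp point. The pads swing forward as they close: fully open they stand 13 mm farther back than shut.
Start: joints at [-1.309, 0.383, 0.016, 1.37, -0.006, 1.388, -0.046], TCP at [199.395, 592.319, 193.279] pointing down, gripper open.
Joint ranges: [-2.95, 2.95], [-0.25, 2.06], [-1.52, 1.56], [0.18, 2.33], [-1.44, 4.58], [0.02, 2.06], [-3.01, 3.01]. Speed limits (rad/s): [2.39, 2.39, 3.01, 3.01, 3.14, 3.14, 3.14].

## Interface

Orientations are given as a unit quaternion [w, x, y, z].
In Python, from plant import arm, eyes, workorder gives the robot as it stands. The module is installed in compiled form; this text tells all that it offers.
- The arm moves only by the shell command python3 -m creep 'ROWS' [FORCE]. ROWS is a JSON object of lists of equal length, an entry for each row: "delta_rot": the turn, a rotation vector about the tool's x, y, z in rad, a list of three; "travel": the shift along the tool's x, y, z in mm, a list of three; "grip": the opening, from -1 (shut) to 1 (fully open). A call has 1 to 8 rows; each row shifts and turns the commanded pose from where the row before left it, along the tool's axes as they then stand; what a row does not reach is not made up. A row lasts 1/10 s, in which the tool goes at most 50 mm and 8.59 degrees, less where a joint would pass 70% of its speed; a pose out of reach is approached as far as the arm can. A call with a gripper value outside its range is refused whole. The fingers move at their own pace and stop on an object; FORCE is the grip in N (left out, the last holds). Time passes only in rows, so rows that do not move let the fingers close. It gives the time, the measured TCP pose, the force, the opening and the grip force at its end, in the units of the state.
- arm.get_state(): the state, without advancing time (a new reading comes with each control period).
- eyes.camera(name): name is "scene" or "top" or "wrist"; returns the picture (384x512x3 uint8, blue, green, red); there is no depth.
- eyes.calibration(name): a dict with "mtx" (3x3 intrinsics, pixels), "rvec" (rotation vector, rad) and "tvec" (3), from world to camera coordinates, as OpenCV has them. Camera axes: x right, y down, z forward; pixel columns grow to the right and rows downward; lengths in mm; the calibration is good to about 2 mm. The wrist camera is an equidistant fisheye: a pixel r from the principal point sees the ray r / f radians off the axis. A picture is of the moment at which its call begins: read the wrist's pose just before it. calibration takes no time and is no camera call; for the wrist camera it gives the pose at the moment of the call.
- workorder.hand_in(): hands the job in; it is judged then, once.
The state is a dict: "t": time; "q": joint angles; "joint_velocities": joint speeds; "tau": joint torques, N m; "position": TCP position; "tcp_rot": TCP orientation; "wrist_force": force on the tool from outside, world axes, zero at the start; "wrist_torque": the same for the moment, N m; "gripper_width": finger opening in mm; "finger_force": force on a finger pad.
Only numpy, scipy, OpenCV 4.12 (cv2) and the standard library are available. Lean on these libraries where they do the work, as an engineer would, in place of code of your own. Each camera call takes 0.05 s, during which the arm holds its last target. There are 200 camera calls.

## Working session

There is one attempt and no reset: what is moved stays moved. The work goes in short steps, Python scripts to look and compute and a shell command to move; the robot and the scene stay as the last step left them, time stands still between calls to the robot, and variables do not carry over. Pictures are saved under pics/ and viewed, at most 10 in all, crops included, and the job is handed in when it is done.

```bash
mkdir -p pics
python3 - <<'E'
from plant import arm, eyes
import cv2, numpy as np
s=arm.get_state(); print(s, arm.grip_point_offset)
for n in ("scene","top"):
    im=eyes.camera(n); cv2.imwrite(f"pics/{n}0.png",im)
    c=eyes.calibration(n); print(n,c)
    cv2.imwrite(f"pics/{n}0b.png",cv2.resize(im,(800,600),interpolation=cv2.INTER_CUBIC))
print(eyes.calibration("wrist"))
E
```

```text
{'t': 0.0, 'q': array([-1.30890056,  0.38422   ,  0.01639676,  1.37114118, -0.00625088,
        1.38819739, -0.04652086]), 'joint_velocities': array([ 1.02560065e-03, -1.00145466e-03, -2.13232819e-05, -1.11580198e-03,
        7.88439687e-04,  4.41785694e-04,  1.02446022e-03]), 'tau': array([ 7.65684836e-04, -6.27599502e+01,  8.44896566e-01, -3.71805382e+01,
        1.66688446e-02,  1.43511620e-02,  3.74637708e-07]), 'position': array([199.26414568, 591.78570274, 192.29632045]), 'tcp_rot': array([-1.10190531e-04,  1.61669729e-01,  9.86844456e-01, -9.51482331e-04]), 'wrist_force': array([ 0.4125288, -0.171714 ,  0.6768542]), 'wrist_torque': array([ 0.02422831,  0.01151918, -0.0164226 ]), 'finger_force': 0.0, 'gripper_width': 85.3705186392525} 18.700000000000003
scene {'mtx': array([[364.94323645,   0.        , 255.45452405],
       [  0.        , 364.94323645, 197.53044598],
       [  0.        ,   0.        ,   1.        ]]), 'rvec': array([ 1.91746909,  1.1142918 , -0.61244573]), 'tvec': array([-161.86950874, -111.33468643, 1636.57368107])}
top {'mtx': array([[436.75179868,   0.        , 252.80616369],
       [  0.        , 436.75179868, 184.90688705],
       [  0.        ,   0.        ,   1.        ]]), 'rvec': array([ 2.1542772 , -2.21187703,  0.10484866]), 'tvec': array([ -41.85279176,  481.04358416, 1505.69539583])}
{'mtx': array([[297.31863964,   0.        , 256.50392001],
       [  0.        , 297.31863964, 190.82200596],
       [  0.        ,   0.        ,   1.        ]]), 'rvec': array([-2.34458433, -1.68249432, -0.25264915]), 'tvec': array([-624.22641943,  -37.17599751,  381.28723492])}
```

View pics/top0b.png

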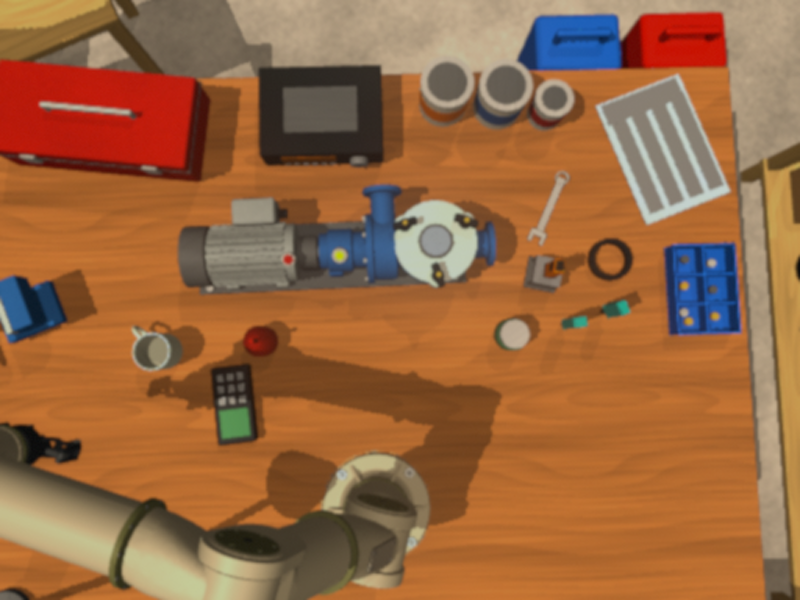

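View pics/scene0b.png

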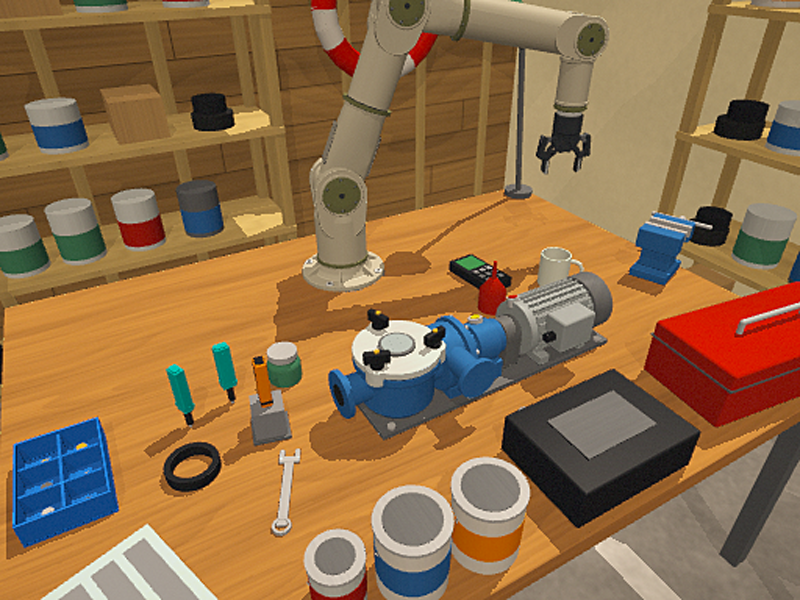

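The top view shows the lid at (436,240), its knobs at (438,272), (404,222) and (466,220), the spot at (340,256) and the holder with the orange probe at (545,272), all in 800x600 pixels. The oiler and grease tin are in the other two places. The scene view agrees, and shows the turquoise look-alikes next to the holder.

```bash
cat > h.py <<'E'
from plant import arm, eyes
import cv2, numpy as np
from scipy.spatial.transform import Rotation as R
def tool():
    s=arm.get_state(); return np.array(s["position"]), R.from_quat(s["tcp_rot"],scalar_first=True), s
def ray(c,px,fish):
    Rm=cv2.Rodrigues(c["rvec"])[0]; K=c["mtx"]
    d=np.array([(px[0]-K[0,2])/K[0,0],(px[1]-K[1,2])/K[1,1],1.])
    if fish:
        r=np.hypot(*d[:2]); d=np.array([*(d[:2]/max(r,1e-9)*np.sin(r)),np.cos(r)])
    return -Rm.T@c["tvec"], Rm.T@d
def onplane(c,px,z,fish=False):
    o,d=ray(c,px,fish); return o+d*(z-o[2])/d[2]
def proj(c,P,fish=False):
    p=cv2.Rodrigues(c["rvec"])[0]@np.asarray(P,float)+c["tvec"]; K=c["mtx"]
    if fish:
        r=np.hypot(*p[:2]); t=np.arctan2(r,p[2]); u=p[:2]/r*t
    else: u=p[:2]/p[2]
    return u*[K[0,0],K[1,1]]+K[:2,2]
def down(yaw):  # tool pointing down, tool y axis at yaw (deg) in world
    a=np.radians(yaw); y=np.array([np.cos(a),np.sin(a),0]); z=np.array([0,0,-1.])
    return R.from_matrix(np.column_stack([np.cross(y,z),y,z]))
def go(P,Rt):
    p,r,s=tool()
    print("travel now",r.inv().apply(np.array(P)-p).round(1),"travel after turn",Rt.inv().apply(np.array(P)-p).round(1),"rotvec",(r.inv()*Rt).as_rotvec().round(3))
E
python3 - <<'E'
from h import *
c=eyes.calibration("top")
for n,p,z in [("lid",(436,240),150),("a",(438,272),178),("b",(404,222),178),("c",(466,220),178),("spot",(340,256),136),("probe top",(557,266),170),("holder",(545,274),70),("oiler",(260,342),60),("tin",(513,333),75)]:
    print(n,onplane(c,np.array(p)/1.5625,z).round())
w=eyes.calibration("wrist"); o,d=ray(w,w["mtx"][:2,2],True); p,r,s=tool()
print("cam in tool",r.inv().apply(o-p),"axis",r.inv().apply(d), "yaw", r.as_matrix()[:,1])
E
```

```text
lid [ 568. -140.  150.]
a [ 498. -140.  178.]
b [602. -74. 178.]
c [ 603. -200.  178.]
spot [541.  59. 136.]
probe top [ 505. -382.  170.]
holder [ 500. -381.   70.]
oiler [369. 241.  60.]
tin [ 374. -305.   75.]
cam in tool [ 7.64374607e+01  1.51354988e-01 -1.81826456e+02] axis [-2.95862808e-01 -2.84374139e-04  9.55230400e-01] yaw [ 0.31908783  0.94772345 -0.00179573]
```

```bash
python3 -m creep '{"delta_rot":[[0,0,0.067],[0,0,0.067],[0,0,0.067],[0,0,0.067],[0,0,0.067],[0,0,0.067],[0,0,0.067],[0,0,0.067]],"travel":[[-40,0,-18],[-40,0,-18],[-40,0,-18],[-40,0,-18],[-40,0,-18],[-40,0,-18],[-40,0,-18],[-40,0,-18]],"grip":[1,1,1,1,1,1,1,1]}'
python3 -m creep '{"delta_rot":[[0,0,0.067],[0,0,0.067],[0,0,0.067],[0,0,0.067],[0,0,0.067],[0,0,0.067],[0,0,0.067],[0,0,0.067]],"travel":[[-40,0,0],[-40,0,0],[-40,0,0],[-40,0,0],[-40,0,0],[-40,0,0],[-40,0,0],[-40,0,0]],"grip":[1,1,1,1,1,1,1,1]}'
python3 -m creep '{"delta_rot":[[0,0,0.067],[0,0,0.067],[0,0,0.067],[0,0,0.067],[0,0,0.067],[0,0,0]],"travel":[[-40,0,0],[-40,0,0],[-40,0,0],[-40,0,0],[-40,0,0],[0,0,0]],"grip":[0,0,0,0,0,0]}'
python3 - <<'E'
from h import *
p,r,s=tool(); print(p,r.as_matrix().round(3)); go([568,-150,335],down(-14))
E
```

```text
t: 0.9
position: [468.4, 423.3, 337.3]
tcp_rot: [-0.0, 0.418, 0.908, -0.001]
wrist_force: [0.1, 1.4, 0.2]
gripper_width: 85.6
finger_force: 0.0
t: 1.7
position: [612.5, 141.8, 336.5]
tcp_rot: [-0.0, 0.644, 0.765, -0.001]
wrist_force: [0.3, -0.0, 0.6]
gripper_width: 84.9
finger_force: 0.0
t: 2.3
position: [618.7, -63.7, 337.4]
tcp_rot: [0.001, 0.766, 0.643, -0.001]
wrist_force: [-0.1, -0.1, 0.8]
gripper_width: 42.9
finger_force: 0.0
[618.68538174 -63.69452912 337.39896165] [[ 0.173  0.985 -0.001]
 [ 0.985 -0.173 -0.003]
 [-0.004 -0.    -1.   ]]
travel now [-93.8 -35.    2.7] travel after turn [-96.  -28.3   2.4] rotvec [-0.     0.004  0.071]
```

```bash
python3 -m creep '{"delta_rot":[[0,0,0],[0,0,0],[0,0,0.0],[0,0,0]],"travel":[[-25,-20,0],[-25,-20,0],[0,0,0],[0,0,0]],"grip":[0,0,0,0]}'
python3 - <<'E'
from h import *
c=eyes.calibration("wrist"); im=eyes.camera("wrist"); 
np.savez("w1.npz",im=im,**c)
u=[proj(c,P,True) for P in ([568,-140,150],[498,-140,178],[602,-74,178],[603,-200,178],[541,59,136],[505,-382,170])]
print(np.round(u))
cv2.imwrite("pics/w1.png",cv2.resize(im,(800,600),interpolation=cv2.INTER_CUBIC))
E
```

```text
t: 2.7
position: [572.5, -98.5, 337.6]
tcp_rot: [-0.0, 0.762, 0.648, 0.0]
wrist_force: [0.2, 0.3, 0.6]
gripper_width: 42.9
finger_force: 0.0
[[259. 193.]
 [203. 209.]
 [279. 142.]
 [294. 239.]
 [213.  46.]
 [244. 342.]]
```

View pics/w1.png

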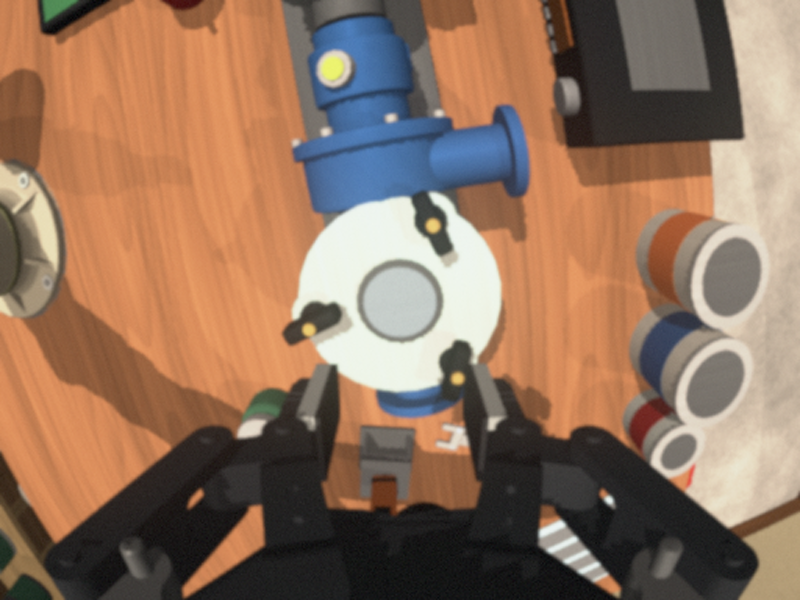

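The lid fills the middle of the picture: knobs near (430,225), (312,325) and (457,368), and the spot at (332,68). I'll enlarge it to measure the axes and bar directions.

Run:
```python
from h import *
im=np.load("w1.npz")["im"]
cv2.imwrite("pics/w1c.png",cv2.resize(im[115:260,175:335],None,fx=4,fy=4,interpolation=cv2.INTER_CUBIC))
```

```text
(no output)
```

View pics/w1c.png

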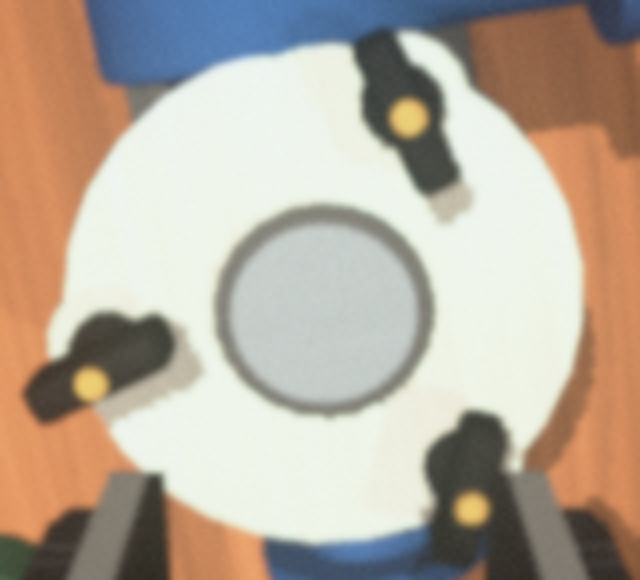

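Run:
```python
from h import *
c=dict(np.load("w1.npz"))
f=lambda u,z: onplane(c,(np.array([175,115])+(np.array(u)+.5)/4-.5),z,True)
lid=f((324,309),150); print("lid",lid.round(1))
for n,d,e in [("a",(90,384),((42,420),(172,358))),("b",(408,118),((376,38),(445,187))),("c",(471,508),((506,425),(486,560)))]:
    P=f(d,182); E=[f(x,182) for x in e]; v=E[1]-E[0]
    print(n,P.round(1),"rad",np.hypot(*(P-lid)[:2]).round(1),"az",np.degrees(np.arctan2(*(P-lid)[1::-1])).round(1),"len",np.hypot(*v[:2]).round(1),"bar angle",np.degrees(np.arctan2(v[1],v[0])).round(1))
for u in [(332,68)]:
    print("spot",onplane(c,(np.array(u)+.5)/1.5625-.5,136,True).round(1))
ct=eyes.calibration("top"); print(onplane(ct,(np.array([340,256])+.5)/1.5625-.5,136).round(1))
print(tool()[0], np.degrees(np.arctan2(*tool()[1].as_matrix()[1::-1,1])))
```

```text
lid [ 563.9 -137.5  150. ]
a [ 490.6 -139.8  182. ] rad 73.4 az -178.2 len 47.2 bar angle 16.9
b [598.7 -75.1 182. ] rad 71.4 az 60.9 len 47.7 bar angle -74.0
c [ 601.  -200.7  182. ] rad 73.3 az -59.6 len 48.1 bar angle -103.8
spot [541.   62.1 136. ]
[542.   59.7 136. ]
[572.9413685  -97.51197825 337.16410534] -9.157386944406058
```

Run:
```python
from h import *
print(tool()[2]["q"].round(2)); go([599.5,-75.5,220],down(16))
```

```text
[-0.31  0.29  0.59  1.23 -0.16  1.67  0.08]
travel now [ 25.9  22.7 117.2] travel after turn [ 13.8  31.6 117.2] rotvec [-0.    -0.001 -0.439]
```

```bash
python3 -m creep '{"delta_rot":[[0,0,-0.14],[0,0,-0.14],[0,0,-0.14],[0,0,-0.02],[0,0,0],[0,0,0]],"travel":[[6,6,30],[6,6,30],[5,6,30],[2,8,27],[0,0,0],[0,0,0]],"grip":[0,0,0,0,0,0]}'
python3 - <<'E'
from h import *
print(tool()[2]["q"].round(2)); go([599.5,-75.5,155.5],down(16))
c=eyes.calibration("wrist"); im=eyes.camera("wrist"); np.savez("w2.npz",im=im,**c)
cv2.imwrite("pics/w2.png",cv2.resize(im[100:350,120:400],None,fx=2.4,fy=2.4,interpolation=cv2.INTER_CUBIC))
E
```

```text
t: 3.35
position: [598.5, -77.1, 220.2]
tcp_rot: [-0.001, 0.602, 0.799, -0.001]
wrist_force: [0.3, 0.6, 0.3]
gripper_width: 43.0
finger_force: 0.0
[-0.29  0.35  0.49  1.4  -0.16  1.43  0.48]
travel now [ 1.3  1.6 64.7] travel after turn [ 1.3  1.5 64.7] rotvec [-0.002 -0.     0.   ]
```

View pics/w2.png

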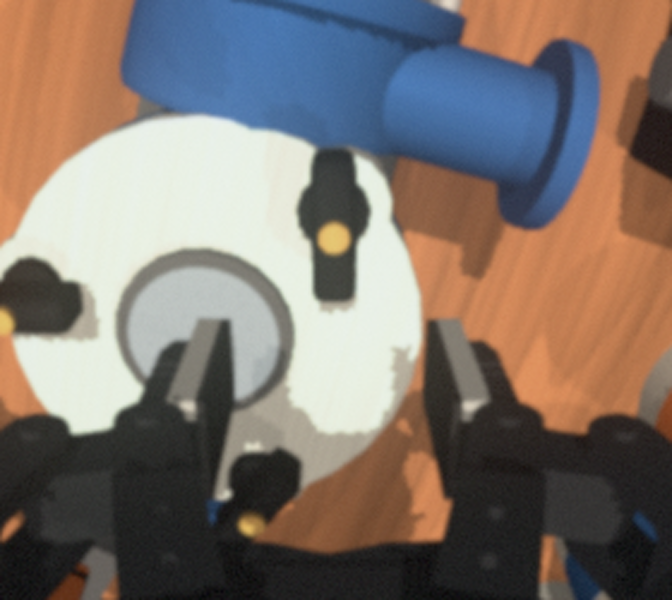

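The bar of knob b is upright in the picture and centred between the fingers (dot at (333,238), fingers at 220 and 440). I'll go down, grip and turn.

```bash
python3 -m creep '{"delta_rot":[[0,0,0],[0,0,0],[0,0,0],[0,0,0],[0,0,0],[0,0,0],[0,0,0],[0,0,0]],"travel":[[1,1.5,25],[0,0,25],[0,0,14.5],[0,0,0],[0,0,0],[0,0,0],[0,0,0],[0,0,0]],"grip":[0,0,0,0,-1,-1,-1,-1]}' 50
python3 -m creep '{"delta_rot":[[0,0,0.06],[0,0,0.12],[0,0,0.12],[0,0,0.12],[0,0,0.12],[0,0,0.12],[0,0,0.06],[0,0,0]],"travel":[[0,0,0],[0,0,0],[0,0,0],[0,0,0],[0,0,0],[0,0,0],[0,0,0],[0,0,0]],"grip":[-1,-1,-1,-1,-1,-1,-1,-1]}'
python3 - <<'E'
from h import *
p,r,s=tool(); print(p.round(1),s["wrist_torque"].round(2),s["wrist_force"].round(1),s["gripper_width"],s["finger_force"],np.degrees(np.arctan2(*r.as_matrix()[1::-1,1])).round(1))
E
```

```text
t: 4.2
position: [599.9, -76.7, 156.6]
tcp_rot: [0.0, 0.602, 0.799, 0.0]
wrist_force: [-0.5, -0.1, -0.5]
gripper_width: 0.0
finger_force: 0.0
t: 5.0
position: [599.6, -76.6, 156.0]
tcp_rot: [0.0, 0.845, 0.535, 0.0]
wrist_force: [0.3, 0.3, -0.4]
gripper_width: 0.0
finger_force: 0.0
[599.6 -76.6 156. ] [ 0.05 -0.04 -0.01] [ 0.3  0.3 -0.4] 0.03643983279262383 0.0 -25.3
```

Run:
```python
from h import *
c=eyes.calibration("wrist"); im=eyes.camera("wrist"); np.savez("w3.npz",im=im,**c)
p,r,s=tool(); print(s["gripper_width"],s["finger_force"],"tcp px",proj(c,p,True).round(1), "knob px",proj(c,[599.5,-75.5,182],True).round(1))
c2=dict(np.load("w2.npz"));p2=np.array([598.5,-77.1,220.2]); print("w2 tcp px",proj(c2,p2,True).round(1),"dot seen",120+333.5/2.4,100+238/2.4,"pred",proj(c2,[599.5,-75.5,182],True))
print(onplane(c2,(120+333.5/2.4-.3,100+238.5/2.4-.3),182,True))
cv2.imwrite("pics/w3.png",cv2.resize(im[100:350,120:400],None,fx=2.4,fy=2.4,interpolation=cv2.INTER_CUBIC))
```

```text
-0.21377665847241467 0.0 tcp px [257.9 218.8] knob px [257.2 234.5]
w2 tcp px [257.6 219.5] dot seen 258.95833333333337 199.16666666666669 pred [259.35128681 199.08000351]
[598.97809875 -75.64493221 182.        ]
```

View pics/w3.png

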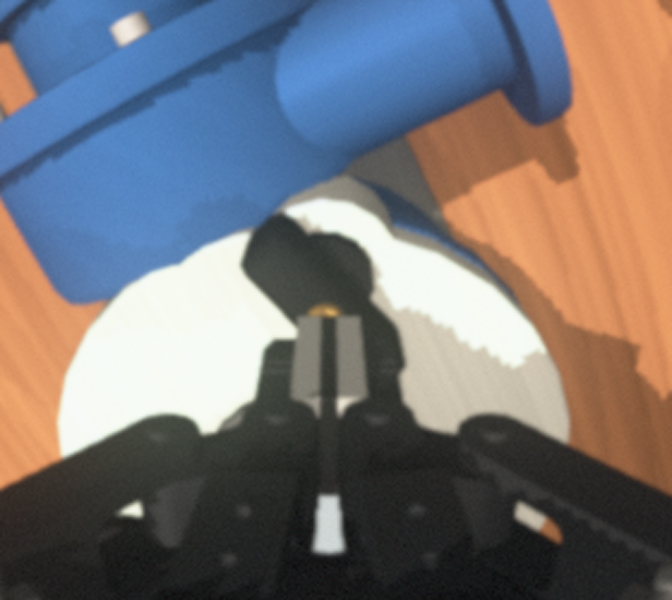

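The fingers shut without catching the knob. The dot shows just beyond the closed tips at (322,311), so the tips are above the knob. I'll check from the scene camera where the tips really are compared with the reported TCP.

Run:
```python
from h import *
c=eyes.calibration("scene"); p,r,s=tool(); im=eyes.camera("scene"); cv2.imwrite("pics/s2raw.png",im)
def crop(im,P,marks):
    q=proj(c,P); x,y=(q-[38,45]).astype(int); a=cv2.resize(im[y:y+75,x:x+75],None,fx=5.3,fy=5.3,interpolation=cv2.INTER_CUBIC)
    for m,col in marks:
        u=((proj(c,m)-[x,y]+.5)*5.3); cv2.circle(a,tuple(int(v) for v in u),3,col,-1)
    return a
a=crop(im,p,[(p,(0,0,255)),(p+[0,0,18.7],(0,255,255)),([599.5,-75.5,182],(255,0,255)),([491,-139.5,182],(255,0,255)),([600.5,-200.5,182],(255,0,255))])
p0=np.array([199.395,592.319,193.279]); b=crop(cv2.imread("pics/scene0.png"),p0,[(p0,(0,0,255)),(p0+[0,0,18.7],(0,255,255))])
cv2.imwrite("pics/s2.png",np.hstack([a,b]))
print(s["position"],s["gripper_width"])
```

```text
[599.60493626 -76.5672328  156.02228462] -0.21377665847241467
```

View pics/s2.png

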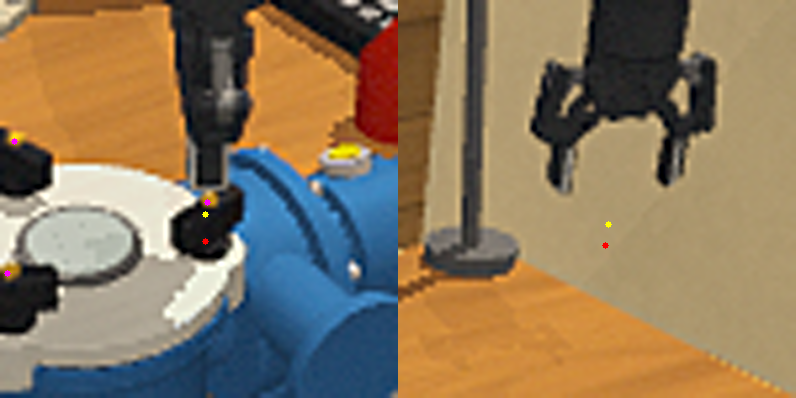

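The dots match my knob positions, so vision is good. But the real fingertips sit about 36 mm behind the reported TCP in both views. I'll measure that offset with a gentle touch of the shut fingertips on the knob top (z = 182).

```bash
for i in 1; do
python3 -m creep '{"delta_rot":[[0,0,0],[0,0,0]],"travel":[[0,0,3],[0,0,0]],"grip":[-1,-1]}'
python3 -m creep '{"delta_rot":[[0,0,0],[0,0,0]],"travel":[[0,0,1],[0,0,0]],"grip":[-1,-1]}'
python3 -m creep '{"delta_rot":[[0,0,0],[0,0,0]],"travel":[[0,0,1],[0,0,0]],"grip":[-1,-1]}'
done | grep -E "position|force"
```

```text
position: [599.3, -76.6, 152.3]
wrist_force: [-0.5, 0.6, -0.4]
finger_force: 0.0
position: [599.4, -76.7, 151.6]
wrist_force: [-0.0, 0.6, 0.5]
finger_force: 0.0
position: [599.4, -76.6, 150.6]
wrist_force: [0.3, 0.3, 0.1]
finger_force: 0.0
```

```bash
for i in 1; do
python3 -m creep '{"delta_rot":[[0,0,0],[0,0,0]],"travel":[[0,0,1],[0,0,0]],"grip":[-1,-1]}'
python3 -m creep '{"delta_rot":[[0,0,0],[0,0,0]],"travel":[[0,0,1],[0,0,0]],"grip":[-1,-1]}'
python3 -m creep '{"delta_rot":[[0,0,0],[0,0,0]],"travel":[[0,0,1],[0,0,0]],"grip":[-1,-1]}'
done | grep -E "position|wrist_force"
```

```text
position: [599.4, -76.6, 149.6]
wrist_force: [0.2, -1.1, -0.2]
position: [599.4, -76.6, 148.6]
wrist_force: [-0.0, -0.3, 0.3]
position: [599.4, -76.6, 147.6]
wrist_force: [0.2, -0.1, 0.8]
```

```bash
for i in 1; do
python3 -m creep '{"delta_rot":[[0,0,0],[0,0,0]],"travel":[[0,0,1],[0,0,0]],"grip":[-1,-1]}'
python3 -m creep '{"delta_rot":[[0,0,0],[0,0,0]],"travel":[[0,0,1],[0,0,0]],"grip":[-1,-1]}'
python3 -m creep '{"delta_rot":[[0,0,0],[0,0,0]],"travel":[[0,0,1],[0,0,0]],"grip":[-1,-1]}'
done | grep -E "position|wrist_force"
```

```text
position: [599.4, -76.6, 146.6]
wrist_force: [-0.3, -0.3, 0.5]
position: [599.4, -76.6, 145.6]
wrist_force: [-0.1, -0.5, 0.3]
position: [599.4, -76.6, 144.6]
wrist_force: [0.3, 0.4, -0.1]
```

```bash
for i in 1; do
python3 -m creep '{"delta_rot":[[0,0,0],[0,0,0]],"travel":[[0,0,1],[0,0,0]],"grip":[-1,-1]}'
python3 -m creep '{"delta_rot":[[0,0,0],[0,0,0]],"travel":[[0,0,1],[0,0,0]],"grip":[-1,-1]}'
python3 -m creep '{"delta_rot":[[0,0,0],[0,0,0]],"travel":[[0,0,1],[0,0,0]],"grip":[-1,-1]}'
done | grep -E "position|wrist_force"
```

```text
position: [599.6, -76.7, 144.2]
wrist_force: [-1.2, 1.6, 3.0]
position: [599.7, -76.7, 144.1]
wrist_force: [-4.7, 1.0, 10.4]
position: [599.9, -76.7, 144.0]
wrist_force: [-6.8, 1.2, 15.8]
```

Run:
```python
from h import *
c=eyes.calibration("scene"); p,r,s=tool(); im=eyes.camera("scene"); print(p, s["t"])
q=proj(c,p); x,y=(q-[30,40]).astype(int); a=cv2.resize(im[y:y+60,x:x+60],None,fx=9,fy=9,interpolation=cv2.INTER_CUBIC)
for P,col in [(p,(0,0,255)),(p+[0,0,38],(0,255,0)),([599.5,-75.5,182],(255,0,255))]:
    u=(proj(c,P)-[x,y]+.5)*9; cv2.circle(a,tuple(int(v) for v in u),3,col,-1)
cv2.imwrite("pics/s3.png",a)
```

```text
[599.86971429 -76.70547599 144.04332387] 7.5
```

Contact came at a reported z of 144.2, so the real fingertips are 38 mm behind the reported TCP. I'll allow for this from here on: back off, reopen and grip again.

```bash
python3 -m creep '{"delta_rot":[[0,0,0],[0,0,-0.14],[0,0,-0.14],[0,0,-0.14],[0,0,-0.14],[0,0,-0.14],[0,0,-0.02],[0,0,0]],"travel":[[0,0,-25],[0,0,-20],[0,0,0],[0,0,0],[0,0,0],[0,0,0],[0,0,0],[0,0,0]],"grip":[-1,0,0,0,0,0,0,0]}'
python3 - <<'E'
from h import *
go([599.3,-75.6,118],down(16))
E
```

```text
t: 8.35
position: [599.4, -76.8, 186.7]
tcp_rot: [-0.0, 0.603, 0.798, -0.0]
wrist_force: [0.5, -0.3, 0.7]
gripper_width: 42.6
finger_force: 0.0
travel now [ 1.1  0.2 68.7] travel after turn [ 1.1  0.2 68.7] rotvec [-0.    -0.    -0.003]
```

```bash
python3 -m creep '{"delta_rot":[[0,0,0],[0,0,0],[0,0,0],[0,0,0],[0,0,0],[0,0,0],[0,0,0],[0,0,0]],"travel":[[1,0,25],[0,0,25],[0,0,18.5],[0,0,0],[0,0,0],[0,0,0],[0,0,0],[0,0,0]],"grip":[0,0,0,0,-1,-1,-1,-1]}' 50
```

```text
t: 9.15
position: [600.1, -75.9, 120.7]
tcp_rot: [0.001, 0.602, 0.798, 0.001]
wrist_force: [-3.1, 0.9, 4.8]
gripper_width: 14.3
finger_force: 50.0
```

Gripped at 14.3 mm width with 50 N. Now I'll turn it.

```bash
python3 -m creep '{"delta_rot":[[0,0,0.06],[0,0,0.12],[0,0,0.12],[0,0,0.12],[0,0,0.12],[0,0,0.12],[0,0,0.06],[0,0,0]],"travel":[[0,0,-1],[0,0,0],[0,0,0],[0,0,0],[0,0,0],[0,0,0],[0,0,0],[0,0,0]],"grip":[-1,-1,-1,-1,-1,-1,-1,-1]}'
python3 - <<'E'
from h import *
p,r,s=tool(); print(p.round(1),s["wrist_torque"].round(2),s["wrist_force"].round(1),s["gripper_width"],np.degrees(np.arctan2(*r.as_matrix()[1::-1,1])).round(1))
E
for i in 1 2; do python3 -m creep '{"delta_rot":[[0,0,0.05],[0,0,0]],"travel":[[0,0,0],[0,0,0]],"grip":[-1,-1]}' >/dev/null
python3 - <<'E'
from h import *
p,r,s=tool(); print(p.round(1),s["wrist_torque"].round(2),s["wrist_force"].round(1),s["gripper_width"],np.degrees(np.arctan2(*r.as_matrix()[1::-1,1])).round(1))
E
done
```

```text
t: 9.95
position: [599.3, -75.9, 120.7]
tcp_rot: [0.0, 0.845, 0.535, 0.0]
wrist_force: [-5.4, -0.2, 6.2]
gripper_width: 14.3
finger_force: 50.3
[599.3 -75.9 120.7] [-0.04  1.11 -0.11] [-5.4 -0.2  6.2] 14.284482838119288 -25.4
[599.3 -75.9 120.8] [ 0.02  1.14 -0.13] [-6.3  0.4  5.3] 13.776008995677515 -28.1
[599.2 -75.9 120.7] [ 0.02  1.24 -0.1 ] [-6.5  1.   5.4] 14.138172240363254 -31.0
```

```bash
for i in 1 2 3 4; do python3 -m creep '{"delta_rot":[[0,0,0.06],[0,0,0.04],[0,0,0]],"travel":[[0,0,0],[0,0,0],[0,0,0]],"grip":[-1,-1,-1]}' >/dev/null
python3 - <<'E'
from h import *
p,r,s=tool(); print(p.round(1),s["wrist_torque"].round(2),s["wrist_force"].round(1),s["gripper_width"].round(1),np.degrees(np.arctan2(*r.as_matrix()[1::-1,1])).round(1),s["t"])
E
done
```

```text
Traceback (most recent call last):
AttributeError: 'float' object has no attribute 'round'
Traceback (most recent call last):
AttributeError: 'float' object has no attribute 'round'
Traceback (most recent call last):
AttributeError: 'float' object has no attribute 'round'
Traceback (most recent call last):
AttributeError: 'float' object has no attribute 'round'
```

```bash
cat > st.py <<'E'
from h import *
p,r,s=tool(); print(p.round(1),s["wrist_torque"].round(2),s["wrist_force"].round(1),round(float(s["gripper_width"]),1),round(float(s["finger_force"])),"yaw",np.degrees(np.arctan2(*r.as_matrix()[1::-1,1])).round(1),"tilt",np.degrees(np.arccos(-r.as_matrix()[2,2])).round(1),"t",round(s["t"],2))
E
python3 st.py
```

```text
[599.8 -74.8 121.1] [0.34 1.07 1.98] [-5.7  0.6  7.2] 14.2 115 yaw -53.7 tilt 0.1 t 11.55
```

Torque rose from 0.12 to 1.98 N m after 1.22 rad, so knob b is home. On to knob c.

```bash
python3 -m creep '{"delta_rot":[[0,0,0],[0,0,0],[0,0,0],[0,0,0]],"travel":[[0,0,0],[0,0,0],[0,0,-25],[0,0,-25]],"grip":[0,0,0,0]}' 50
python3 -m creep '{"delta_rot":[[0,0,-0.14],[0,0,-0.14],[0,0,-0.14],[0,0,-0.14],[0,0,-0.14],[0,0,0],[0,0,0]],"travel":[[0,0,0],[0,0,0],[0,0,0],[0,0,0],[0,0,0],[0,0,0],[0,0,0]],"grip":[0,0,0,0,0,0,0]}'
python3 - <<'E'
from h import *
go([600,-200.7,175],down(-14))
E
```

```text
t: 11.95
position: [598.9, -75.9, 169.6]
tcp_rot: [0.0, 0.951, 0.31, -0.0]
wrist_force: [0.5, 0.4, 1.3]
gripper_width: 43.0
finger_force: 0.0
t: 12.65
position: [599.4, -76.0, 169.5]
tcp_rot: [0.0, 0.788, 0.615, 0.0]
wrist_force: [0.1, -0.4, 0.1]
gripper_width: 42.6
finger_force: 0.0
travel now [-120.8   30.9   -5.5] travel after turn [-120.8   30.7   -5.5] rotvec [ 0.001 -0.    -0.001]
```

```bash
python3 -m creep '{"delta_rot":[[0,0,0],[0,0,0],[0,0,0],[0,0,0],[0,0,0],[0,0,0]],"travel":[[-30,7.5,-6],[-30,8,-6],[-30,7.5,-6],[-30.8,8,-6],[0,0,0],[0,0,0]],"grip":[0,0,0,0,0,0]}'
cat > dot.py <<'E'
from h import *
import sys
g=np.array([float(v) for v in sys.argv[1:3]])
c=eyes.calibration("wrist"); im=eyes.camera("wrist")
h=cv2.cvtColor(im,cv2.COLOR_BGR2HSV); m=cv2.inRange(h,(12,90,140),(32,255,255))
e=proj(c,[*g,182],True); print("expect px",e.round(1))
n,l,st,ce=cv2.connectedComponentsWithStats(m)
for i in range(1,n):
    if st[i,4]>15 and np.hypot(*(ce[i]-e))<40: print(ce[i].round(1),st[i,4],onplane(c,ce[i],182,True).round(1))
x,y=e.astype(int); blk=(im[y-50:y+50,x-50:x+50].max(2)<70).astype(np.uint8); 
# dark pixels on knob: orientation of bar from those whose plane point is within 27 mm of the axis
pts=[onplane(c,(x-50+j,y-50+i),178,True)[:2] for i,j in zip(*np.nonzero(blk))]
pts=np.array([q for q in pts if 14<np.hypot(*(q-g))<26]); d=pts-g; a=np.arctan2(d[:,1],d[:,0])
print("bar angle",np.degrees(np.angle(np.exp(2j*a).sum())/2).round(1),len(pts))
E
python3 dot.py 600 -200.7; python3 st.py
```

```text
t: 13.25
position: [600.4, -201.5, 193.4]
tcp_rot: [0.0, 0.788, 0.615, -0.0]
wrist_force: [-0.2, 0.8, 0.3]
gripper_width: 42.9
finger_force: 0.0
expect px [257.1 211.8]
[258.1 211. ] 180 [ 600.8 -200.3  182. ]
bar angle 77.3 782
[ 600.6 -199.9  193.1] [-0.02 -0.03  0.01] [-0.8  0.2  0.5] 42.5 0 yaw -13.9 tilt 0.0 t 13.3
```

```bash
python3 -m creep '{"delta_rot":[[0,0,0],[0,0,0],[0,0,0],[0,0,0],[0,0,0],[0,0,0],[0,0,0],[0,0,0]],"travel":[[0,0,25],[0,0,25],[0,0,22],[0,0,0],[0,0,0],[0,0,0],[0,0,0],[0,0,0]],"grip":[0,0,0,0,-1,-1,-1,-1]}' 50
python3 -m creep '{"delta_rot":[[0,0,0.06],[0,0,0.12],[0,0,0.12],[0,0,0.12],[0,0,0.12],[0,0,0.12],[0,0,0.06],[0,0,0]],"travel":[[0,0,0],[0,0,0],[0,0,0],[0,0,0],[0,0,0],[0,0,0],[0,0,0],[0,0,0]],"grip":[-1,-1,-1,-1,-1,-1,-1,-1]}'
python3 st.py
python3 -m creep '{"delta_rot":[[0,0,0.06],[0,0,0.06],[0,0,0]],"travel":[[0,0,0],[0,0,0],[0,0,0]],"grip":[-1,-1,-1]}' >/dev/null; python3 st.py
python3 -m creep '{"delta_rot":[[0,0,0.06],[0,0,0.06],[0,0,0]],"travel":[[0,0,0],[0,0,0],[0,0,0]],"grip":[-1,-1,-1]}' >/dev/null; python3 st.py
```

```text
t: 14.1
position: [601.9, -200.5, 123.0]
tcp_rot: [0.001, 0.787, 0.617, 0.001]
wrist_force: [3.7, 1.3, 3.9]
gripper_width: 14.0
finger_force: 48.9
t: 14.9
position: [601.2, -200.2, 122.9]
tcp_rot: [0.0, 0.954, 0.299, 0.001]
wrist_force: [-0.6, 1.7, 7.4]
gripper_width: 14.1
finger_force: 49.6
[ 601.2 -200.2  122.9] [ 0.34  0.22 -0.13] [-0.6  1.7  7.4] 14.1 50 yaw -55.2 tilt 0.1 t 14.9
[ 601.1 -200.1  122.9] [ 0.43  0.31 -0.17] [-1.3  2.4  6.9] 14.1 50 yaw -62.0 tilt 0.1 t 15.2
[ 601.  -200.   122.9] [ 0.48  0.35 -0.15] [-0.6  2.1  8.3] 14.1 50 yaw -68.9 tilt 0.1 t 15.5
```

```bash
python3 -m creep '{"delta_rot":[[0,0,0.06],[0,0,0.06],[0,0,0]],"travel":[[0,0,0],[0,0,0],[0,0,0]],"grip":[-1,-1,-1]}' >/dev/null; python3 st.py
python3 -m creep '{"delta_rot":[[0,0,0.06],[0,0,0.04],[0,0,0]],"travel":[[0,0,0],[0,0,0],[0,0,0]],"grip":[-1,-1,-1]}' >/dev/null; python3 st.py
```

```text
[ 601.  -199.8  122.9] [ 0.66  0.47 -0.08] [-1.6  2.9  8.7] 13.6 50 yaw -75.8 tilt 0.1 t 15.8
[ 601.  -199.7  122.9] [ 0.68  0.53 -0.12] [-2.1  3.5  8.3] 14.0 50 yaw -81.4 tilt 0.1 t 16.1
```

```bash
python3 -m creep '{"delta_rot":[[0,0,0.05],[0,0,0]],"travel":[[0,0,0],[0,0,0]],"grip":[-1,-1]}' >/dev/null; python3 st.py
python3 -m creep '{"delta_rot":[[0,0,0.05],[0,0,0]],"travel":[[0,0,0],[0,0,0]],"grip":[-1,-1]}' >/dev/null; python3 st.py
python3 -m creep '{"delta_rot":[[0,0,0.04],[0,0,0]],"travel":[[0,0,0],[0,0,0]],"grip":[-1,-1]}' >/dev/null; python3 st.py
```

```text
[ 601.  -199.7  122.9] [ 0.73  0.54 -0.08] [-2.2  2.6  8.6] 13.9 50 yaw -84.3 tilt 0.1 t 16.3
[ 601.  -199.6  122.9] [ 0.78  0.56 -0.08] [-1.9  3.3  9. ] 14.1 50 yaw -87.2 tilt 0.1 t 16.5
[ 600.9 -199.6  122.9] [0.76 0.67 0.26] [-2.5  3.4  8.8] 14.0 50 yaw -89.4 tilt 0.1 t 16.7
```

```bash
python3 -m creep '{"delta_rot":[[0,0,0.04],[0,0,0]],"travel":[[0,0,0],[0,0,0]],"grip":[-1,-1]}' >/dev/null; python3 st.py
python3 -m creep '{"delta_rot":[[0,0,0.04],[0,0,0]],"travel":[[0,0,0],[0,0,0]],"grip":[-1,-1]}' >/dev/null; python3 st.py
python3 -m creep '{"delta_rot":[[0,0,0],[0,0,0],[0,0,0],[0,0,0]],"travel":[[0,0,0],[0,0,0],[0,0,-25],[0,0,-25]],"grip":[0,0,0,0]}' >/dev/null; python3 st.py
python3 - <<'E'
from h import *
go([491,-139.7,195],down(-73))
E
```

```text
[ 600.9 -199.6  123. ] [0.6  0.77 1.19] [-3.   1.7 10.1] 14.2 53 yaw -91.6 tilt 0.1 t 16.9
[ 601.4 -199.6  123. ] [0.54 0.36 1.27] [-1.1  3.1  8.5] 14.2 68 yaw -93.9 tilt 0.1 t 17.1
[ 599.5 -200.3  171. ] [-0.02  0.03  0.  ] [ 0.8 -0.3 -0.2] 42.9 0 yaw -94.1 tilt 0.1 t 17.5
travel now [-112.6  -52.7  -23.7] travel after turn [-86.1 -89.7 -24. ] rotvec [-0.001  0.002 -0.368]
```

```bash
python3 -m creep '{"delta_rot":[[0,0,-0.13],[0,0,-0.12],[0,0,-0.12],[0,0,0],[0,0,0],[0,0,0],[0,0,0],[0,0,0]],"travel":[[0,0,-8],[0,0,-8],[0,0,-8],[-29,-30,0],[-29,-30,0],[-28,-30,0],[0,0,0],[0,0,0]],"grip":[0,0,0,0,0,0,0,0]}'
python3 dot.py 491 -139.7; python3 st.py
```

```text
t: 18.3
position: [491.4, -138.8, 195.6]
tcp_rot: [-0.001, 0.989, 0.15, 0.001]
wrist_force: [0.2, -0.1, 0.2]
gripper_width: 42.9
finger_force: 0.0
expect px [258.7 211.3]
[257.4 211.7] 156 [ 490.5 -138.9  182. ]
bar angle 13.1 346
[ 492.1 -139.6  195.7] [ 0.02 -0.01  0.  ] [-0.6  0.  -0.1] 42.7 0 yaw -72.8 tilt 0.1 t 18.35
```

```bash
python3 -m creep '{"delta_rot":[[0,0,0.035],[0,0,0],[0,0,0],[0,0,0],[0,0,0],[0,0,0],[0,0,0],[0,0,0]],"travel":[[-1,0,25],[0,0,25],[0,0,23],[0,0,0],[0,0,0],[0,0,0],[0,0,0],[0,0,0]],"grip":[0,0,0,0,-1,-1,-1,-1]}' 50
python3 -m creep '{"delta_rot":[[0,0,0.06],[0,0,0.12],[0,0,0.12],[0,0,0.12],[0,0,0.12],[0,0,0.12],[0,0,0.06],[0,0,0]],"travel":[[0,0,0],[0,0,0],[0,0,0],[0,0,0],[0,0,0],[0,0,0],[0,0,0],[0,0,0]],"grip":[-1,-1,-1,-1,-1,-1,-1,-1]}'
python3 st.py
python3 -m creep '{"delta_rot":[[0,0,0.06],[0,0,0.06],[0,0,0]],"travel":[[0,0,0],[0,0,0],[0,0,0]],"grip":[-1,-1,-1]}' >/dev/null; python3 st.py
python3 -m creep '{"delta_rot":[[0,0,0.06],[0,0,0.06],[0,0,0]],"travel":[[0,0,0],[0,0,0],[0,0,0]],"grip":[-1,-1,-1]}' >/dev/null; python3 st.py
```

```text
t: 19.15
position: [491.6, -139.9, 123.7]
tcp_rot: [-0.0, 0.991, 0.132, 0.001]
wrist_force: [-3.4, 3.2, 6.1]
gripper_width: 13.7
finger_force: 49.5
t: 19.95
position: [491.6, -138.8, 123.6]
tcp_rot: [-0.001, 0.974, -0.226, 0.0]
wrist_force: [-4.5, 5.4, 9.0]
gripper_width: 14.3
finger_force: 49.8
[ 491.6 -138.8  123.6] [ 1.19  1.04 -0.13] [-4.5  5.4  9. ] 14.3 50 yaw -116.1 tilt 0.1 t 19.95
[ 491.6 -138.7  123.6] [ 1.31  1.   -0.15] [-4.8  7.4  9.3] 14.1 50 yaw -123.0 tilt 0.1 t 20.25
[ 491.7 -138.6  123.7] [1.41 0.96 0.13] [-3.7  6.5  8.8] 13.7 50 yaw -129.8 tilt 0.1 t 20.55
```

```bash
python3 -m creep '{"delta_rot":[[0,0,0.04],[0,0,0]],"travel":[[0,0,0],[0,0,0]],"grip":[-1,-1]}' >/dev/null; python3 st.py
python3 -m creep '{"delta_rot":[[0,0,0.04],[0,0,0]],"travel":[[0,0,0],[0,0,0]],"grip":[-1,-1]}' >/dev/null; python3 st.py
```

```text
[ 491.7 -138.5  123.7] [1.28 1.03 0.9 ] [-4.1  6.1  9.1] 13.8 56 yaw -132.0 tilt 0.1 t 20.75
[ 491.7 -138.5  123.7] [1.26 1.13 1.52] [-3.7  5.4  9.2] 13.7 68 yaw -134.2 tilt 0.1 t 20.95
```

Knob a is home too (1.5 N m). I'll release it and go over the holder.

```bash
python3 -m creep '{"delta_rot":[[0,0,0],[0,0,0],[0,0,0],[0,0,0],[0,0,-0.14],[0,0,-0.14],[0,0,-0.14],[0,0,-0.14]],"travel":[[0,0,0],[0,0,0],[0,0,-40],[0,0,-40],[0,0,-45],[0,0,0],[0,0,0],[0,0,0]],"grip":[0,0,0,0,0,0,0,0]}' >/dev/null
python3 -m creep '{"delta_rot":[[0,0,-0.14],[0,0,-0.14],[0,0,-0.14],[0,0,-0.14],[0,0,-0.14],[0,0,-0.14],[0,0,-0.14],[0,0,-0.1]],"travel":[[0,0,0],[0,0,0],[0,0,0],[0,0,0],[0,0,0],[0,0,0],[0,0,0],[0,0,0]],"grip":[0.5,0.5,0.5,0.5,0.5,0.5,0.5,0.5]}' >/dev/null
python3 st.py
python3 - <<'E'
from h import *
go([505,-382,260],down(-40))
E
```

```text
[ 490.8 -140.8  247.6] [-0.05 -0.04 -0.02] [-0.   0.   0.5] 63.4 0 yaw -40.2 tilt 0.0 t 22.55
travel now [-175.   166.6  -12.4] travel after turn [-175.6  165.9  -12.4] rotvec [ 0.001 -0.    -0.004]
```

```bash
python3 -m creep '{"delta_rot":[[0,0,0],[0,0,0],[0,0,0],[0,0,0],[0,0,0],[0,0,0],[0,0,0]],"travel":[[-35,33,-12],[-35,33,0],[-35,33,0],[-35,33,0],[-35,33,0],[0,0,0],[0,0,0]],"grip":[0.5,0.5,0.5,0.5,0.5,0.5,0.5]}' >/dev/null
python3 - <<'E'
from h import *
c=eyes.calibration("wrist"); im=eyes.camera("wrist"); np.savez("w4.npz",im=im,**c)
ct=eyes.calibration("top"); it=eyes.camera("top"); np.savez("t4.npz",im=it,**ct)
x,y=(proj(c,[502,-381,120],True)-[60,60]).astype(int); print(x,y)
cv2.imwrite("pics/w4.png",cv2.resize(im[y:y+120,x:x+120],None,fx=5,fy=5,interpolation=cv2.INTER_CUBIC))
E
python3 st.py
```

```text
196 107
[ 503.2 -379.8  259.3] [ 0.03  0.02 -0.05] [ 0.2  0.  -1.1] 63.8 0 yaw -40.4 tilt 0.0 t 23.35
```

View pics/w4.png

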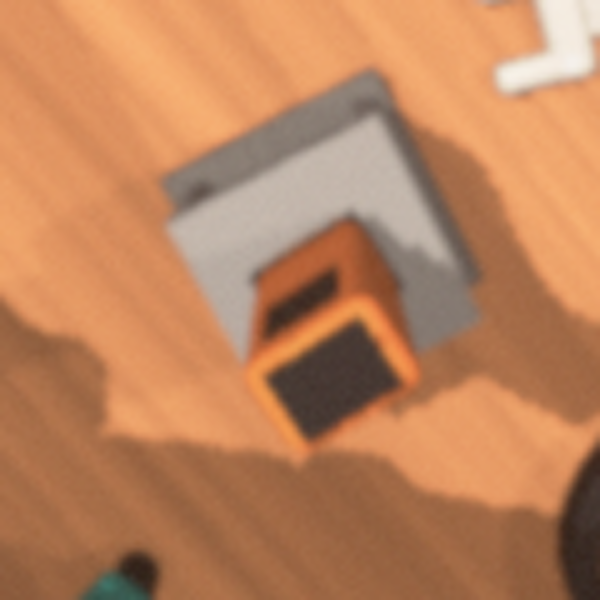

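The holder and orange probe show clearly. The top-face corners are at about (248,368), (360,298), (418,380) and (303,455), and the back base edge runs from (255,275) to (350,215).

Run:
```python
from h import *
c=dict(np.load("w4.npz"))
f=lambda u,z: onplane(c,(np.array([196,107])+(np.array(u)+.5)/5-.5),z,True)
C=[f(u,170) for u in [(248,368),(360,298),(418,380),(303,455)]]
L=(C[1]-C[0]+C[2]-C[3])/2; W=(C[2]-C[1]+C[3]-C[0])/2
ang=lambda v: np.degrees(np.arctan2(v[1],v[0])).round(1)
print("top centre",np.mean(C,0).round(1),"len",np.linalg.norm(L).round(1),ang(L),"wid",np.linalg.norm(W).round(1),ang(W))
B=[f(u,70) for u in [(255,275),(350,215)]]; b=B[1]-B[0]; print("base edge",B,ang(b),np.linalg.norm(b))
n=np.array([b[1],-b[0],0])/np.linalg.norm(b)
for sg in (1,-1): print("base centre", (np.mean(B,0)+sg*11*n).round(1))
P=[f(u,70) for u in [(168,225),(380,112),(478,322)]]; print("plate corners",np.round(P,1), "centre",((P[0]+P[2])/2).round(1))
print("proj check",[ (proj(c,[*np.mean(C,0)[:2],z],True)-[196,107])*5 for z in (170,70)])
go([*np.mean(C,0)[:2],200],down(float(ang(W)))); go([*np.mean(C,0)[:2],200],down(float(ang(W))+180))
```

```text
top centre [ 504.4 -385.7  170. ] len 25.7 -7.2 wid 19.8 -97.9
base edge [array([ 490.02072849, -375.00695608,   70.        ]), array([ 518.33593524, -379.01666369,   70.        ])] -8.1 28.59770424556731
base centre [ 502.6 -387.9   70. ]
base centre [ 505.7 -366.1   70. ]
plate corners [[ 482.  -350.8   70. ]
 [ 541.  -364.    70. ]
 [ 525.3 -421.6   70. ]] centre [ 503.6 -386.2   70. ]
proj check [array([330.14173873, 373.8010855 ]), array([323.4534812 , 267.84919278])]
travel now [-3.8  4.8 59.3] travel after turn [ 2.   5.7 59.3] rotvec [-0.    -0.     1.003]
travel now [-3.8  4.8 59.3] travel after turn [-2.  -5.7 59.3] rotvec [ 0.    -0.    -2.138]
```

```bash
python3 -m creep '{"delta_rot":[[0,0,0.14],[0,0,0.14],[0,0,0.14],[0,0,0.14],[0,0,0.14],[0,0,0.14],[0,0,0.14],[0,0,0.017]],"travel":[[0,0,0],[0,0,0],[0,0,0],[0,0,0],[0,0,0],[0,0,0],[0,0,30],[2,6,29]],"grip":[0.5,0.5,0.5,0.5,0.5,0.5,0.5,0.5]}' >/dev/null
python3 -m creep '{"delta_rot":[[0,0,0],[0,0,0]],"travel":[[0,0,0],[0,0,0]],"grip":[0.5,0.5]}' >/dev/null
python3 st.py
python3 - <<'E'
from h import *
go([504.2,-386.3,74],down(-97.6))
E
```

```text
[ 505.  -384.8  201.1] [-0.02 -0.01  0.  ] [-0.  -0.4  0.9] 64.2 0 yaw -97.4 tilt 0.0 t 24.35
travel now [ -0.6   1.7 127.1] travel after turn [ -0.6   1.6 127.1] rotvec [-0.001 -0.     0.004]
```

```bash
python3 -m creep '{"delta_rot":[[0,0,0],[0,0,0],[0,0,0],[0,0,0],[0,0,0],[0,0,0],[0,0,0]],"travel":[[-0.6,1.7,25],[0,0,25],[0,0,25],[0,0,25],[0,0,20],[0,0,7],[0,0,0]],"grip":[0.5,0.5,0.5,0.5,0.5,0.5,0.5]}'
python3 -m creep '{"delta_rot":[[0,0,0],[0,0,0],[0,0,0],[0,0,0],[0,0,0],[0,0,0]],"travel":[[0,0,0],[0,0,0],[0,0,0],[0,0,0],[0,0,0],[0,0,0]],"grip":[-1,-1,-1,-1,-1,-1]}' 50
python3 st.py
```

```text
t: 25.05
position: [504.0, -387.7, 74.1]
tcp_rot: [-0.0, 0.998, -0.065, 0.0]
wrist_force: [0.0, -0.8, -0.1]
gripper_width: 64.0
finger_force: 0.0
t: 25.65
position: [503.8, -388.5, 74.4]
tcp_rot: [0.0, 0.998, -0.066, 0.001]
wrist_force: [0.5, 0.7, 6.1]
gripper_width: 21.1
finger_force: 52.7
[ 503.8 -388.5   74.4] [0.31 0.05 0.03] [0.5 0.7 6.1] 21.1 53 yaw -97.6 tilt 0.1 t 25.65
```

```bash
python3 -m creep '{"delta_rot":[[0,0,0],[0,0,0],[0,0,0],[0,0,0],[0,0,0],[0,0,0],[0,0,0],[0,0,0]],"travel":[[0,0,-10],[0,0,-20],[0,0,-25],[0,0,-30],[0,0,-30],[0,0,-30],[0,0,-30],[0,0,-10]],"grip":[-1,-1,-1,-1,-1,-1,-1,-1]}'
python3 st.py
python3 - <<'E'
from h import *
# refine spot from three pictures taken earlier: wrist w1, w2, top
def dets(c,im,g,fish):
    h=cv2.cvtColor(im,cv2.COLOR_BGR2HSV); m=cv2.inRange(h,(22,90,140),(36,255,255)); e=proj(c,g,fish)
    n,l,st,ce=cv2.connectedComponentsWithStats(m)
    return [(ce[i].round(2),st[i,4]) for i in range(1,n) if st[i,4]>8 and np.hypot(*(ce[i]-e))<25]
g=[541,61,136]; rays=[]
cs=eyes.calibration("scene")
L=[("w1",dict(np.load("w1.npz")),None,True),("top",eyes.calibration("top"),cv2.imread("pics/top0.png"),False),("scene",cs,cv2.imread("pics/scene0.png"),False)]
for n,c,im,fi in L:
    im=c["im"] if im is None else im
    D=dets(c,im,g,fi); print(n,D)
    if D: rays.append(ray(c,max(D,key=lambda d:d[1])[0],fi))
A=0;b=0
for o,d in rays:
    d=d/np.linalg.norm(d); M=np.eye(3)-np.outer(d,d); A=A+M; b=b+M@o
X=np.linalg.solve(A,b); print("spot",X.round(1))
for o,d in rays: d=d/np.linalg.norm(d); print(((X-o)-d*((X-o)@d)).round(1), (o+d*(136-o[2])/d[2]).round(1))
E
```

```text
t: 26.45
position: [503.3, -389.3, 261.9]
tcp_rot: [0.001, 0.998, -0.066, 0.001]
wrist_force: [-0.9, -1.1, -1.2]
gripper_width: 21.0
finger_force: 51.8
[ 503.3 -389.3  261.9] [-0.    0.03 -0.07] [-0.9 -1.1 -1.2] 21.0 52 yaw -97.6 tilt 0.2 t 26.45
w1 [(array([212.53,  43.36]), np.int32(162))]
top [(array([216.92, 163.03]), np.int32(36))]
scene [(array([303.75, 202.12]), np.int32(16))]
spot [542.9  61.5 137.2]
[ 1.5 -0.2 -0.2] [541.3  62.  136. ]
[-1.   0.4 -0.1] [544.1  61.2 136. ]
[-0.4 -0.2  0.3] [542.3  62.6 136. ]
```

Probe gripped (21 mm) and lifted. The triangulated spot is at (542.5, 61.8, 136.5). I'll carry the probe high over the pump.

```bash
python3 - <<'E'
from h import *
go([510,62,275],down(-90))
E
python3 -m creep '{"delta_rot":[[0,0,-0.07],[0,0,-0.063],[0,0,0],[0,0,0],[0,0,0],[0,0,0],[0,0,0],[0,0,0]],"travel":[[0,0,-12],[0,0,0],[0,-20,0],[0,-40,0],[0,-45,0],[0,-45,0],[0,-45,0],[0,-45,0]],"grip":[-1,-1,-1,-1,-1,-1,-1,-1]}' >/dev/null
python3 -m creep '{"delta_rot":[[0,0,0],[0,0,0],[0,0,0],[0,0,0],[0,0,0],[0,0,0],[0,0,0],[0,0,0]],"travel":[[0,-45,0],[0,-45,0],[0,-45,0],[0,-40,0],[0,-25,0],[0,-10,0],[0,0,0],[0,0,0]],"grip":[-1,-1,-1,-1,-1,-1,-1,-1]}' >/dev/null
python3 st.py
python3 - <<'E'
from h import *
S=np.array([542.5,61.8,136.5]); a=np.radians(20); n=np.array([-np.sin(a),0,np.cos(a)])
Rt=R.from_matrix(np.column_stack([[np.cos(a),0,np.sin(a)],[0,-1,0],-n])); go(S+n*(40+48.3),Rt); print(S+n*88.3)
E
```

```text
travel now [ -53.1 -448.2  -14.4] travel after turn [   6.7 -451.3  -13.1] rotvec [ 0.003 -0.003 -0.133]
[502.7  60.1 270.1] [-0.05  0.03  0.01] [-0.2 -1.1 -1.5] 21.5 52 yaw -90.1 tilt 0.0 t 28.05
travel now [ 9.6 -1.8 50.7] travel after turn [-8.3 -1.7 50.9] rotvec [ 0.001  0.349 -0.001]
[512.29962134  61.8        219.47485842]
```

```bash
python3 -m creep '{"delta_rot":[[0,0.117,0],[0,0.116,0],[0,0.116,0],[0,0,0],[0,0,0],[0,0,0],[0,0,0],[0,0,0]],"travel":[[0,0,0],[0,0,0],[0,0,0],[-4,-1,25],[-4.3,-0.7,26],[0,0,0],[0,0,0],[0,0,0]],"grip":[-1,-1,-1,-1,-1,-1,-1,-1]}' >/dev/null
python3 st.py
python3 - <<'E'
from h import *
p,r,s=tool(); S=np.array([542.5,61.8,136.5]); a=np.radians(20); n=np.array([-np.sin(a),0,np.cos(a)])
tip=p+r.apply([0,0,48.3]); print("tip",tip,"z",r.as_matrix()[:,2].round(3))
c=eyes.calibration("wrist"); im=eyes.camera("wrist"); np.savez("w5.npz",im=im,**c)
cs=eyes.calibration("scene"); i2=eyes.camera("scene"); np.savez("s5.npz",im=i2,**cs)
def crop(c,im,P,fish,h,k):
    x,y=(proj(c,P,fish)-h).astype(int); x=max(x,0);y=max(y,0); b=cv2.resize(im[y:y+2*h,x:x+2*h],(k,k),interpolation=cv2.INTER_CUBIC); f=k/(2*h); print("crop",x,y,f)
    for m,col in [(S,(0,0,255)),(tip,(255,0,255)),(tip-45*r.as_matrix()[:,2],(255,255,0))]:
        u=(proj(c,m,fish)-[x,y]+.5)*f; print(u.round()); cv2.circle(b,tuple(int(v) for v in u),2,col,-1)
    return b
cv2.imwrite("pics/p5.png",np.hstack([crop(c,im,tip,True,50,400),crop(cs,i2,(tip+S)/2,False,30,400)]))
E
```

```text
[482.1  51.8 208.6] [ 0.08  0.1  -0.02] [-0.   0.8 -0.6] 21.6 52 yaw -91.0 tilt 6.2 t 28.85
tip [487.15637097  50.68838831 160.6013575 ] z [ 0.105 -0.022 -0.994]
crop 207 145 4.0
[144. -69.]
[202. 202.]
[203. 285.]
crop 267 165 6.666666666666667
[247. 251.]
[167. 163.]
[167.  81.]
```

View pics/p5.png

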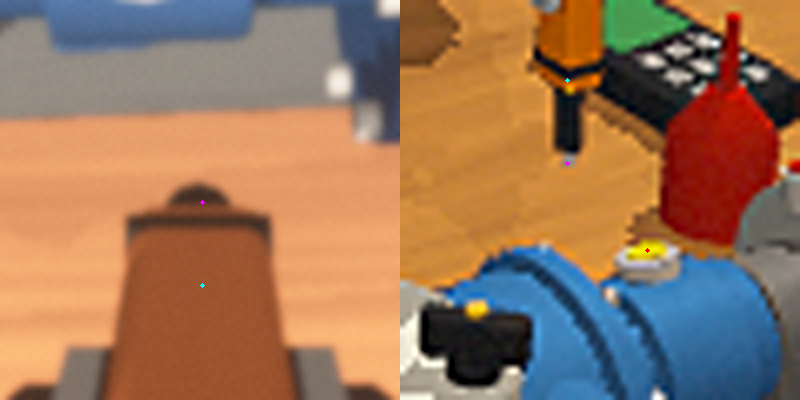

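The probe tip and the yellow spot agree with my marks in the scene crop (tip (167,163), spot (247,251)). But the arm only tilted 6°, so a joint must be at a limit.

Run:
```python
from h import *
p,r,s=tool(); print(s["q"].round(3)); print(r.as_matrix().round(3))
lo=np.array([-2.95,-.25,-1.52,.18,-1.44,.02,-3.01]);hi=np.array([2.95,2.06,1.56,2.33,4.58,2.06,3.01]); print((s["q"]-lo).round(2),(hi-s["q"]).round(2))
```

```text
[-1.432 -0.148  1.142  1.847  0.194  1.266 -1.923]
[[ 0.994 -0.016  0.105]
 [-0.014 -1.    -0.022]
 [ 0.106  0.02  -0.994]]
[1.52 0.1  2.66 1.67 1.63 1.25 1.09] [4.38 2.21 0.42 0.48 4.39 0.79 4.93]
```

```bash
python3 -m creep '{"delta_rot":[[0,0,0],[0,0,0],[0,0.03,0],[0,0.03,0],[0,0.03,0],[0,0.03,0],[0,0,0],[0,0,0]],"travel":[[0,0,-10],[0,0,-10],[10,0,-10],[10,0,0],[10,0,0],[0,0,0],[0,0,0],[0,0,0]],"grip":[-1,-1,-1,-1,-1,-1,-1,-1]}' >/dev/null
cat > sp.py <<'E'
from h import *
import sys
S=np.array([542.5,61.8,136.5]); a=np.radians(20); n=np.array([-np.sin(a),0,np.cos(a)]); gap=float(sys.argv[1])
Rt=R.from_matrix(np.column_stack([[np.cos(a),0,np.sin(a)],[0,-1,0],-n]))
if len(sys.argv)>2: Rt=Rt*R.from_rotvec([0,0,np.radians(float(sys.argv[2]))])
go(S+n*(gap+48.3),Rt)
p,r,s=tool(); print("q",s["q"].round(2),"tip",(p+r.apply([0,0,48.3])).round(1),"tilt err",np.degrees(np.arccos(-r.as_matrix()[:,2]@n)).round(2),"gap",((p+r.apply([0,0,48.3])-S)@n).round(1))
E
python3 st.py; python3 sp.py 40
```

```text
[507.5  52.8 241.1] [-0.01  0.27 -0.08] [ 0.4  0.1 -1.8] 21.3 52 yaw -90.8 tilt 12.9 t 29.75
travel now [-0.2 -9.5 22. ] travel after turn [-2.9 -9.  22. ] rotvec [ 0.023  0.125 -0.009]
q [-1.33 -0.22  0.97  1.84  0.3   1.23 -2.01] tip [518.2  51.8 194. ] tilt err 7.3 gap 62.4
```

```bash
python3 -m creep '{"delta_rot":[[0.006,0.03,0],[0.006,0.03,0],[0.006,0.03,0],[0.005,0.03,-0.009],[0,0,0],[0,0,0],[0,0,0],[0,0,0]],"travel":[[0,-2,0],[0,-2,0],[0,-3,0],[0,-2,0],[0,0,0],[0,0,0],[0,0,0],[0,0,0]],"grip":[-1,-1,-1,-1,-1,-1,-1,-1]}' >/dev/null
python3 sp.py 40
```

```text
travel now [-3.4  0.7 22. ] travel after turn [-3.5  0.7 22. ] rotvec [0.    0.005 0.001]
q [-0.95 -0.25  0.59  1.95  0.29  1.09 -2.02] tip [524.3  62.5 195.9] tilt err 0.28 gap 62.0
```

```bash
python3 -m creep '{"delta_rot":[[0,0.005,0],[0,0,0],[0,0,0],[0,0,0],[0,0,0],[0,0,0],[0,0,0]],"travel":[[-3.5,0.7,8],[0,0,8],[0,0,8],[0,0,8],[0,0,8],[0,0,0],[0,0,0]],"grip":[-1,-1,-1,-1,-1,-1,-1]}' >/dev/null
python3 sp.py 15; python3 st.py;python3 -c "
from h import *
print(tool()[2]['q'])"
```

```text
travel now [ 0.4 -0.6  6.8] travel after turn [ 0.4 -0.6  6.8] rotvec [ 0.001 -0.     0.   ]
q [-0.94 -0.2   0.62  2.    0.27  0.98 -1.99] tip [534.7  61.2 156.9] tilt err 0.05 gap 21.8
[518.2  61.2 202.3] [ 0.05  0.51 -0.01] [ 0.9  0.5 -1.2] 21.3 52 yaw -90.0 tilt 20.0 t 31.25
[-0.93888934 -0.1981081   0.61750702  2.00100836  0.26560136  0.98176114
 -1.99451174]
```

```bash
python3 -m creep '{"delta_rot":[[0,0,0],[0,0,0],[0,0,0],[0,0,0],[0,0,0]],"travel":[[0.4,-0.6,5],[0,0,5],[0,0,4],[0,0,0],[0,0,0]],"grip":[-1,-1,-1,-1,-1]}' >/dev/null
cat > f.py <<'E'
from h import *
S=np.array([542.5,61.8,136.5]); a=np.radians(20); n=np.array([-np.sin(a),0,np.cos(a)])
F=[];P=[]
for i in range(8):
    p,r,s=tool(); F.append(s["wrist_force"]); P.append(p+r.apply([0,0,48.3])); eyes.camera("top")
F=np.array(F);P=np.array(P); print("F",F.mean(0).round(2),"Fn",(F@n).mean().round(2),"+-",(F@n).std().round(2),"gap",((P-S)@n).mean().round(2),"tip",P.mean(0).round(1),"tilt err",np.degrees(np.arccos(-r.as_matrix()[:,2]@n)).round(2),"grip",round(float(s["gripper_width"]),1),"t",round(s["t"],2))
E
python3 f.py
python3 - <<'E'
from h import *
p,r,s=tool(); S=np.array([542.5,61.8,136.5]); tip=p+r.apply([0,0,48.3])
def crop(n,P,fish,h,k):
    c=eyes.calibration(n); im=eyes.camera(n)
    x,y=(proj(c,P,fish)-h).astype(int); b=cv2.resize(im[y:y+2*h,x:x+2*h],(k,k),interpolation=cv2.INTER_CUBIC); f=k/(2*h)
    print(n,x,y,f,((proj(c,S,fish)-[x,y]+.5)*f).round(),((proj(c,tip,fish)-[x,y]+.5)*f).round())
    return b
cv2.imwrite("pics/p6.png",np.hstack([crop("wrist",S,True,40,400),crop("scene",S,False,22,400)]))
E
```

```text
F [-0.09 -0.16 -1.51] Fn -1.38 +- 0.51 gap 8.13 tip [540.   62.  144.2] tilt err 0.04 grip 21.3 t 32.1
wrist 217 152 5.0 [204. 206.] [203. 220.]
scene 281 180 9.090909090909092 [210. 205.] [208. 184.]
```

View pics/p6.png

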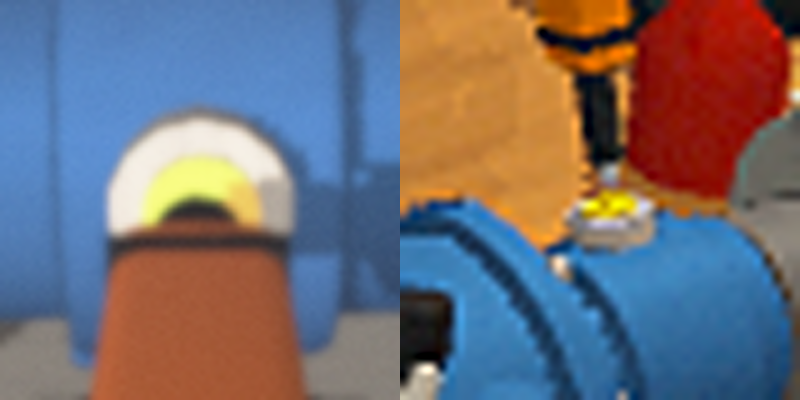

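The wrist crop shows the sleeve end centred on the yellow disc (x≈203, with the disc centre at about (203,207) as predicted). The scene crop has the tip just above the disc at (610,178). Now I'll approach until it touches.

```bash
python3 -m creep '{"delta_rot":[[0,0,0],[0,0,0],[0,0,0]],"travel":[[0,0,3],[0,0,2],[0,0,0]],"grip":[-1,-1,-1]}' >/dev/null; python3 f.py
python3 -m creep '{"delta_rot":[[0,0,0],[0,0,0]],"travel":[[0,0,1.5],[0,0,0]],"grip":[-1,-1]}' >/dev/null; python3 f.py
python3 -m creep '{"delta_rot":[[0,0,0],[0,0,0]],"travel":[[0,0,1],[0,0,0]],"grip":[-1,-1]}' >/dev/null; python3 f.py
```

```text
F [ 0.22 -0.24 -1.44] Fn -1.43 +- 0.47 gap 2.95 tip [541.6  61.9 139.3] tilt err 0.04 grip 21.6 t 32.9
F [ 0.18 -0.19 -1.65] Fn -1.61 +- 0.41 gap 1.49 tip [542.1  61.9 137.9] tilt err 0.04 grip 21.4 t 33.5
F [ 0.18  0.27 -1.21] Fn -1.2 +- 0.46 gap 0.53 tip [542.5  62.  137.1] tilt err 0.04 grip 21.2 t 34.1
```

```bash
python3 -m creep '{"delta_rot":[[0,0,0],[0,0,0]],"travel":[[0,0,1],[0,0,0]],"grip":[-1,-1]}' >/dev/null; python3 f.py
python3 -m creep '{"delta_rot":[[0,0,0],[0,0,0]],"travel":[[0,0,1],[0,0,0]],"grip":[-1,-1]}' >/dev/null; python3 f.py
python3 -m creep '{"delta_rot":[[0,0,0],[0,0,0]],"travel":[[0,0,1],[0,0,0]],"grip":[-1,-1]}' >/dev/null; python3 f.py
```

```text
F [-1.01 -0.07  0.8 ] Fn 1.09 +- 0.55 gap -0.41 tip [542.9  62.  136.2] tilt err 0.04 grip 21.1 t 34.7
F [-0.85 -0.07  1.41] Fn 1.61 +- 0.39 gap -1.46 tip [543.2  62.  135.2] tilt err 0.04 grip 21.3 t 35.3
F [-1.15  0.15  1.76] Fn 2.05 +- 0.34 gap -2.46 tip [543.5  62.  134.3] tilt err 0.04 grip 21.8 t 35.9
```

Force follows the spring law: contact at gap 0.5, and about 2.9 mm pushed in now. One more millimetre.

```bash
python3 -m creep '{"delta_rot":[[0,0,0],[0,0,0],[0,0,0],[0,0,0]],"travel":[[0,0,1],[0,0,0],[0,0,0],[0,0,0]],"grip":[-1,-1,-1,-1]}' >/dev/null; python3 f.py; python3 f.py
python3 - <<'E'
from h import *
# check the knobs and bench things did not move since the start (top view), away from the arm
a=cv2.imread("pics/top0.png"); b=eyes.camera("top"); d=cv2.absdiff(a,b).max(2)
for n,(x,y) in dict(mug=(157,348),oiler=(260,342),tin=(513,333),meter=(235,405),spanner=(550,208),tape=(610,259),t1=(575,322),t2=(618,308)).items():
    x,y=int(x/1.5625),int(y/1.5625); print(n,d[y-12:y+12,x-12:x+12].mean().round(1))
E
```

```text
F [-1.39  0.19  2.44] Fn 2.76 +- 0.48 gap -3.45 tip [543.9  62.  133.3] tilt err 0.04 grip 21.3 t 36.7
F [-1.6   0.1   2.39] Fn 2.79 +- 0.52 gap -3.46 tip [543.9  61.9 133.3] tilt err 0.04 grip 21.6 t 37.1
mug 1.3
oiler 16.8
tin 43.0
meter 12.7
spanner 1.7
tape 1.4
t1 2.6
t2 1.6
```

Run:
```python
from h import *
a=cv2.imread("pics/scene0.png"); b=eyes.camera("scene"); d=cv2.absdiff(a,b).max(2)
for n,(x,y) in dict(tin=(284,364),oiler=(492,292),meter=(470,270)).items():
    x,y=int(x/1.5625),int(y/1.5625); print(n,d[y-12:y+12,x-10:x+10].mean().round(1), np.median(d[y-12:y+12,x-10:x+10]))
# local shift by edges
for n,(x,y) in dict(tin=(284,364),holder=(270,415)).items():
    x,y=int(x/1.5625),int(y/1.5625); g=lambda i:cv2.Canny(i,60,150).astype(np.float32)
    m=cv2.matchTemplate(g(b)[y-26:y+26,x-22:x+22],g(a)[y-18:y+18,x-14:x+14],cv2.TM_CCOEFF_NORMED); print(n,cv2.minMaxLoc(m)[1],np.array(cv2.minMaxLoc(m)[3])-8)
```

```text
tin 23.0 6.0
oiler 25.0 9.0
meter 87.1 80.0
tin 0.6995669603347778 [0 0]
holder 0.6388629674911499 [0 0]
```

```bash
python3 -c "
from plant import workorder
print(workorder.hand_in())"
```

```text
the job is handed in; nothing more can be done
None
```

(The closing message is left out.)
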